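# Close the screw canister whose lid sits on top of its thread

## Task

The yellow lid has only been set down on top of the thread of its screw canister. Turn it back (anticlockwise seen from above) until it drops into place, then screw it forward (clockwise) fully home and let go. The canister with the blue lid is already shut: leave it alone.

Things in the scene. Friction and masses are not known exactly. Their poses are not given: they have to be found in the camera images.
- canister: Black canister (paper band) under the yellow lid, 90 mm across, fixed to the table. Origin: centre of underside, z up. Flat shoulder at z 70 mm, neck 36 mm across to z 88. On the shoulder a white dot at 0 deg (its +x): lid drops when its pointer is within 12 deg of it (stop just beyond). Red bar at -72 deg (clockwise from above): pointer's place when screwed home against its stop.
- lid_grip (a point): Yellow lid's hold point, on its axis in the upright grip bar (50 mm long along x, 14 thick along y, 34 tall), 12 mm below bar top, 22 above lid's flat top. x points to the pointer. Lid 63 mm across, 26 tall, ~80 g, 2 mm side play. Height above canister origin: 131 mm at start (lid on the thread), 118 mm once dropped (13 mm), its rim on the shoulder; same height all the way home.
- lid_pointer (a point): Black pointer tab on the yellow lid's edge, 33 mm from the lid's axis along the bar (bar top is black at this end too), 25.5 mm lower than lid_grip. It starts 32 to 60 deg clockwise of the white dot; turning forward from there without dropping in only meets a stop.
- lid_b_grip (a point): The same hold point on the blue lid, already shut on an identical canister (118 mm above the table). Leave it alone.
Not all that is in view belongs to the job. Leave any orange look-alike of the canister alone.

How it is judged:
On the way:
1. the yellow lid has been turned back and has dropped into its thread, pointer near the white dot (z of lid_grip in the frame of canister below 0.123 m and horizontal distance between lid_grip and canister below 0.01 m and x of lid_pointer in the frame of canister above 0.024 m), for 0.1 s.
At the end, for the whole second after the job is handed in: the yellow lid sits down on its canister's shoulder (within 2.5 mm), level within 5 degrees, with its pointer at the red bar (no more than about 15 degrees short of the stop) (z of lid_grip in the frame of canister below 0.1205 m and horizontal distance between lid_grip and canister below 0.01 m and angle between lid_grip's own z axis and vertical below 0.09 rad and x of lid_pointer in the frame of canister below 0.0185 m and y of lid_pointer in the frame of canister below -0.022 m); the robot touches nothing.
It fails at once if the blue lid was moved by more than 15 mm (distance of lid_b_grip from where it was at the start of the episode above 0.015 m).
It also fails if it takes over 32 s, if anything falls off the work surface, if the arm or the gripper's body presses on something with over 40 N, if the wrist force passes 120 N, or if a joint passes its speed limit or range.

## Robot

A 6-joint arm with a two-finger parallel gripper is mounted at the origin on the work surface; the furniture and walls round the work are solid. World frame = base frame: x ahead of the robot, y to its left, z up, the work surface at z = 0. Lengths are in m, angles in rad, forces in N, time in s.
With the tool pointing down it reaches from about 0.4 to 0.825 m from the base axis. Payload 7 kg.
Tool frame: the origin (TCP) lies on the centre line of the jaws, within the pads' length; the fingertips stand tip_reach ahead of it and the grasp point (between the pads) is the TCP (tip_reach is the distance from the TCP to the fingertips, in m); z points along the fingers, y is the line along which they close (so a half turn about z gives the same grasp; the last joint's range is limited). The gripper opens to 88 mm and grips with 3 to 60 N. Pads are 19 mm wide; open, the fingers measure 130 mm over their backs; the gripper's body (78 mm by 193 mm) begins 47 mm behind the grasp point.
Start: joints at [-0.818, 0.359, 0.012, 0, -1.224, -0.288], TCP at [0.303, -0.603, 0.246] pointing down, gripper open.
Joint ranges: [-3.07, 3.07], [-1.43, 2.12], [-1.02, 1.25], [-3.03, 1.67], [-3.05, -0], [-3.03, 3.03]. Speed limits (rad/s): [2.39, 2.39, 3.01, 3.14, 3.14, 3.14].

## Interface

Orientations are given as [roll, pitch, yaw] about the fixed x, y, z axes, in that order (R = Rz(yaw) Ry(pitch) Rx(roll)).
In Python, from station import get_state, grab_frame, calibration, job_done, find_in, mark_of, tip_reach gives the robot as it stands.
- The arm moves only by the shell command python3 -m handwheel 'ROWS' [OPENING] [FORCE]. ROWS is JSON, a list of rows, each an object with "delta_pos": the shift along the world's x, y, z in units of 30 mm (1.0 is 30 mm), a list of three; "dr": the turn, a rotation vector about the world's x, y, z in degrees, a list of three. In form: [{"delta_pos": [tx, ty, tz], "dr": [rx, ry, rz]}, ...]. A call has 1 to 10 rows; each row shifts and turns the commanded pose from where the row before left it; what a row does not reach is not made up. A row lasts 1/10 s, in which the tool goes at most 50 mm and 8.59 degrees, less where a joint would pass 70% of its speed; a pose out of reach is approached as far as the arm can. A call is refused whole if a number of a shift passes 1 or a number of a turn 8.59, either way. A call with a gripper value outside its range is refused whole. OPENING is the closure, from -1 (fully open) to 1 (shut), set as the call begins (- or left out, the last holds). The fingers move at their own pace and stop on an object; FORCE is the grip in N (left out, the last holds). Time passes only in rows, so rows that do not move let the fingers close. It gives the time, the measured TCP pose, the force, the opening and the grip force at its end, in the units of the state.
- get_state(): the state, without advancing time (a new reading comes with each control period).
- grab_frame(name): name is "side" or "top" or "wrist"; returns the picture (480x640x3 uint8, red, green, blue); there is no depth.
- calibration(name): a dict with "fx", "fy", "cx", "cy" (pixels), "extrinsics" (4x4, takes a point from world to camera coordinates). Camera axes: x right, y down, z forward; pixel columns grow to the right and rows downward; lengths in m; the calibration is good to about 2 mm. A picture is of the moment at which its call begins: read the wrist's pose just before it. calibration takes no time and is no camera call; for the wrist camera it gives the pose at the moment of the call.
- job_done(): hands the job in; it is judged then, once.
Trained networks look in the newest picture that a camera, given by its name, has taken for a name from the list of things; names that differ only in an ending like _2 or _b are one class to them, and where a whole thing is asked for, a point or a joint stands for the part that bears it (a point fixed in the world has none). Each returns a list of dicts, best first, with "conf" (0 to 1); they miss things now and then, are a little off and sometimes report something else, mostly with a low value. They report only what shows in the picture. A call takes as long as a camera call. They do not tell look-alikes from the thing itself.
- find_in(camera, query): "location" ([column, row] in pixels, amid what is visible of it).
- mark_of(camera, query): "location" ([column, row] in pixels: a listed point, or the origin of a listed thing).
The state is a dict: "t": time; "q": joint angles; "qd": joint speeds; "joint_efforts": joint torques, N m; "eef_pos": TCP position; "ee_rot": TCP orientation; "force": force on the tool from outside, world axes, zero at the start; "moment": the same for the moment, N m; "width": finger opening in m; "gripper_force": force on a finger pad.
Only numpy, scipy, OpenCV 4.12 (cv2) and the standard library are available. Lean on these libraries where they do the work, as an engineer would, in place of code of your own. Each camera call takes 0.05 s, during which the arm holds its last target. There are 200 camera calls.

## Working session

There is one attempt and no reset: what is moved stays moved. The work goes in short steps, Python scripts to look and compute and a shell command to move; the robot and the scene stay as the last step left them, time stands still between calls to the robot, and variables do not carry over. Pictures are saved under pics/ and viewed, at most 10 in all, crops included, and the job is handed in when it is done.

```bash
mkdir -p pics
cat > h.py <<'E'
import numpy as np,cv2
from station import *
def ray(cam,uv,z):
    c=calibration(cam);T=np.array(c["extrinsics"]);R=T[:3,:3];o=-R.T@T[:3,3]
    d=R.T@np.array([(uv[0]-c["cx"])/c["fx"],(uv[1]-c["cy"])/c["fy"],1]);s=(z-o[2])/d[2]
    return (o+s*d).round(4)
def look(cam,name):
    f=grab_frame(cam);cv2.imwrite("pics/"+name+".png",f[:,:,::-1]);return f
E
python3 - <<'E'
from h import *
print(tip_reach,get_state())
look("top","t0")
for q,z in (("canister",0),("lid_grip",.131),("lid_pointer",.1055)):
    for r in mark_of("top",q): print(q,r,ray("top",r["location"],z))
look("side","s0")
for q,z in (("canister",0),("lid_grip",.131)):
    for r in mark_of("side",q): print(q,r,ray("side",r["location"],z))
E
```

```text
0.019 {'t': 0.0, 'q': array([-8.17928233e-01,  3.59426388e-01,  1.10606760e-02, -3.19580359e-04,
       -1.22408113e+00, -2.88064228e-01]), 'qd': array([-0.00058146,  0.00156717,  0.00174636,  0.00040398, -0.00025311,
        0.00108879]), 'joint_efforts': array([ 1.22973674e-03, -5.82723927e+01,  2.93067133e+01,  6.99730128e+00,
        6.97033349e-03, -1.65691481e-04]), 'eef_pos': array([ 0.30231761, -0.60301559,  0.2446034 ]), 'ee_rot': array([ 3.13992479e+00, -1.80904733e-04, -2.67689748e+00]), 'force': array([ 0.30516137,  0.80603632, -0.29425806]), 'moment': array([4.13634360e-02, 7.83297727e-05, 1.88250032e-02]), 'gripper_force': 0.0, 'width': 0.08764966071301834}
canister {'location': [312.8, 248.2], 'conf': 0.84} [ 0.5165 -0.0776  0.    ]
canister {'location': [244.6, 339.4], 'conf': 0.6} [0.3336 0.1598 0.    ]
lid_grip {'location': [315.5, 226.1], 'conf': 0.55} [ 0.5149 -0.0839  0.131 ]
lid_pointer {'location': [313.8, 217.7], 'conf': 0.75} [ 0.551  -0.0915  0.1055]
canister {'location': [291.9, 291.9], 'conf': 0.96} [ 0.5137 -0.0705 -0.    ]
canister {'location': [364.3, 311.1], 'conf': 0.94} [ 0.3444 -0.057   0.    ]
canister {'location': [343.4, 390.9], 'conf': 0.69} [0.3344 0.162  0.    ]
canister {'location': [332.1, 252.5], 'conf': 0.67} [ 0.4655 -0.2355  0.    ]
lid_grip {'location': [286.7, 244.7], 'conf': 0.81} [ 0.5218 -0.0709  0.131 ]
```

View pics/t0.png

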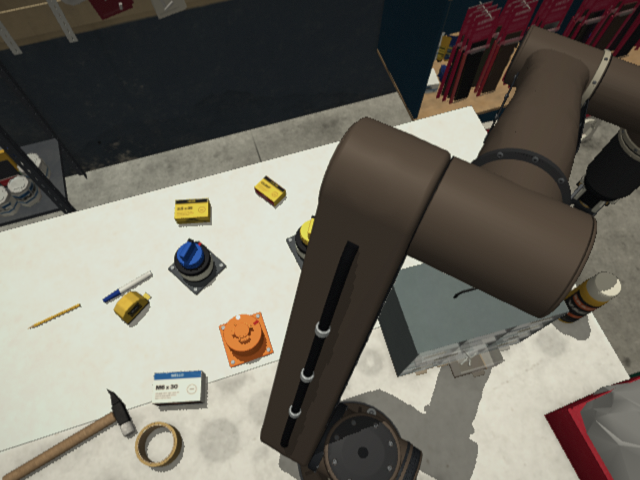

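View pics/s0.png

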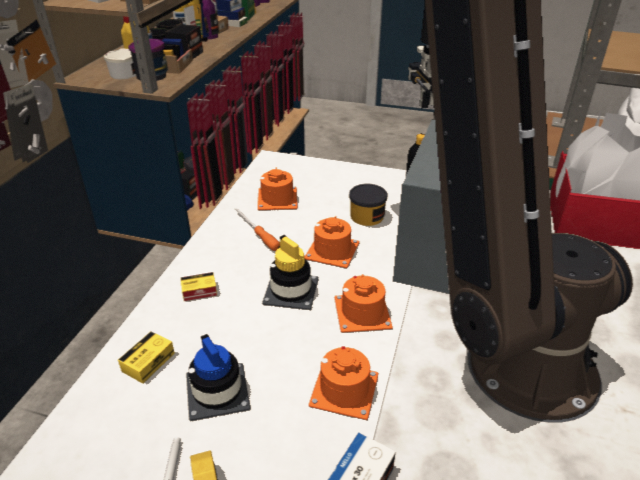

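The top view shows the blue lid at (192,260) and the yellow lid at (308,230), half hidden by the arm. In the side view the yellow-lidded canister is at (290,275) and there is a grey box at (420,200) between it and the arm, so I'll size that box before moving.

Run:
```python
from h import *
for p in [(397,280),(405,375)]:print(p,ray("side" if p[1]==280 else "top",p,0))
for z in (.1,.15,.2,.25): print(z,ray("side",(402,190),z),ray("top",(382,278),z),ray("top",(415,345),z))
T=np.array(calibration("wrist")["extrinsics"]);R=T[:3,:3];o=-R.T@T[:3,3];s=get_state();print("cam",o,"fwd",R[2],s["eef_pos"])
```

```text
(397, 280) [ 0.2953 -0.1789  0.    ]
(405, 375) [ 0.1291 -0.1848  0.    ]
0.1 [ 0.3324 -0.4085  0.1   ] [ 0.3473 -0.1974  0.1   ] [ 0.1728 -0.2092  0.1   ]
0.15 [ 0.3229 -0.3265  0.15  ] [ 0.3316 -0.1844  0.15  ] [ 0.1649 -0.1957  0.15  ]
0.2 [ 0.3133 -0.2445  0.2   ] [ 0.3159 -0.1714  0.2   ] [ 0.1569 -0.1821  0.2   ]
0.25 [ 0.3037 -0.1624  0.25  ] [ 0.3001 -0.1584  0.25  ] [ 0.149  -0.1686  0.25  ]
cam [ 0.2396526  -0.63538251  0.38421008] fwd [ 0.23355273  0.11765307 -0.96519992] [ 0.30248708 -0.60331167  0.24532919]
```

```bash
python3 -m handwheel '[{"delta_pos":[0.9,0.5,0.4],"dr":[0,0,-2]},{"delta_pos":[0.9,0.6,0.4],"dr":[0,0,-2]},{"delta_pos":[0.9,0.8,0.4],"dr":[0,0,-2]},{"delta_pos":[0.9,1,0.4],"dr":[0,0,-2]},{"delta_pos":[0.9,1,0.2],"dr":[0,0,-2]},{"delta_pos":[0.9,1,0],"dr":[0,0,-2]},{"delta_pos":[0.6,1,0],"dr":[0,0,-2]},{"delta_pos":[0.4,1,0],"dr":[0,0,-2]},{"delta_pos":[0.2,1,0],"dr":[0,0,-2]},{"delta_pos":[0,1,0],"dr":[0,0,-2]}]' -1
```

```text
t: 1.35
eef_pos: [0.5012, -0.335, 0.2992]
ee_rot: [3.141, -0.0, -3.027]
force: [0.5, 0.3, 0.5]
width: 0.0878
gripper_force: 0.0
```

```bash
python3 -m handwheel '[{"delta_pos":[0,1,0],"dr":[0,0,-2]},{"delta_pos":[0,1,0],"dr":[0,0,-2]},{"delta_pos":[0,1,0],"dr":[0,0,-2]},{"delta_pos":[0,1,0],"dr":[0,0,-2]},{"delta_pos":[0,1,0],"dr":[0,0,-2]},{"delta_pos":[0,1,0],"dr":[0,0,-2]},{"delta_pos":[0,1,0],"dr":[0,0,-2]},{"delta_pos":[0,0,0],"dr":[0,0,0]},{"delta_pos":[0,0,0],"dr":[0,0,0]}]'
python3 - <<'E'
from h import *
look("wrist","w1")
for q,z in (("lid_grip",.131),("lid_pointer",.1055),("canister",0)):
    for r in mark_of("wrist",q): print(q,r,ray("wrist",r["location"],z))
look("top","t1")
for q,z in (("lid_grip",.131),("lid_pointer",.1055),("canister",0)):
    for r in mark_of("top",q): print(q,r,ray("top",r["location"],z))
print(get_state()["eef_pos"],get_state()["q"])
E
```

```text
t: 2.25
eef_pos: [0.5006, -0.1258, 0.2998]
ee_rot: [3.142, 0.001, 3.015]
force: [-0.2, -0.5, -0.8]
width: 0.0878
gripper_force: 0.0
lid_grip {'location': [376.8, 233.1], 'conf': 0.98} [ 0.5154 -0.076   0.131 ]
lid_pointer {'location': [352.5, 257.4], 'conf': 0.71} [ 0.5445 -0.0994  0.1055]
canister {'location': [223.0, 187.7], 'conf': 0.9} [ 0.467  -0.2462  0.    ]
canister {'location': [358.6, 208.4], 'conf': 0.69} [ 0.5156 -0.0788  0.    ]
canister {'location': [365.6, 65.7], 'conf': 0.63} [ 0.35  -0.054  0.   ]
canister {'location': [546.3, 23.5], 'conf': 0.6} [0.3331 0.1518 0.    ]
canister {'location': [410.0, 168.0], 'conf': 0.93} [ 0.6723 -0.4266  0.    ]
canister {'location': [243.3, 336.4], 'conf': 0.81} [0.3418 0.1609 0.    ]
canister {'location': [377.4, 245.1], 'conf': 0.65} [ 0.4711 -0.2464  0.    ]
[ 0.5004606  -0.12692545  0.29943857] [ 1.32236653e-01  6.27730077e-02 -2.45670021e-01  1.12685831e-05
 -1.26264745e+00 -1.83257812e+00]
```

View pics/w1.png

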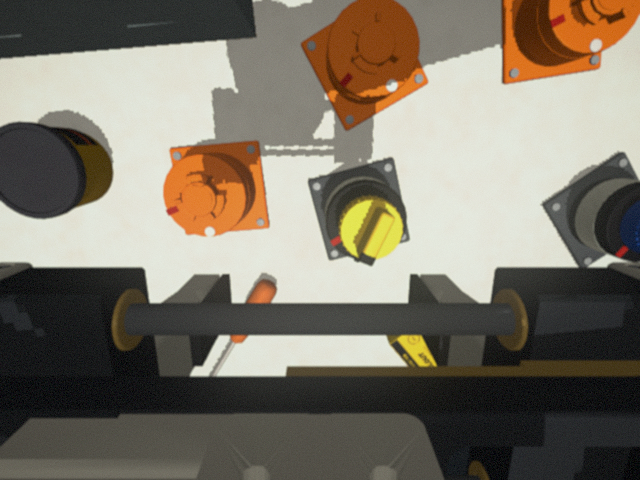

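Run:
```python
from h import *
f=cv2.imread("pics/w1.png")[145:285,290:430];cv2.imwrite("pics/w1c.png",cv2.resize(f,(600,600),interpolation=cv2.INTER_CUBIC))
print(ray("wrist",(336,241),.07))
```

```text
[ 0.5352 -0.1134  0.07  ]
```

View pics/w1c.png

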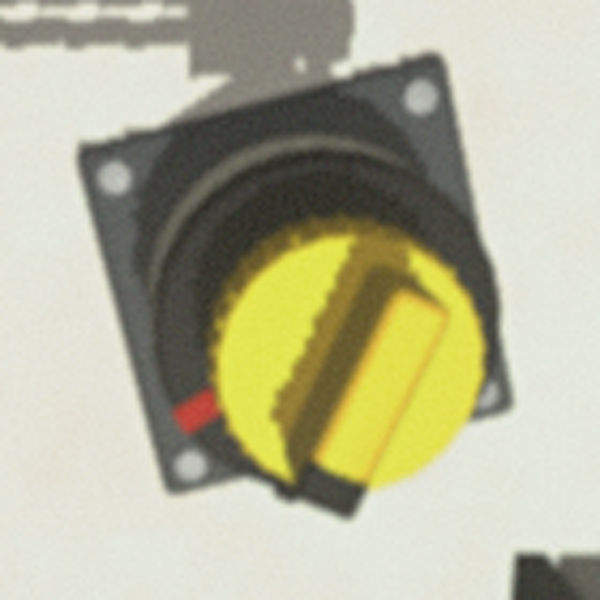

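Run:
```python
from h import *
s=get_state()
a=ray("wrist",(368.2,258.8),.143);b=ray("wrist",(390.3,214.5),.143)
print(a,b,(a+b)/2,np.degrees(np.arctan2(*(a-b)[1::-1])),np.linalg.norm(a-b))
print("tool yaw",np.degrees(s["ee_rot"][2]))
```

```text
[ 0.5348 -0.0876  0.143 ] [ 0.4968 -0.0648  0.143 ] [ 0.5158 -0.0762  0.143 ] -30.963756532073504 0.04431523440082431
tool yaw 172.57780531715682
```

The crop shows the black pointer end of the bar at crop (335,490), the yellow end at (430,295) and the red bar at (197,410). In world angles the bar is at about -31 deg, the red bar at about -62 deg, and so the white dot at about +10 deg. I'll go down over the bar.

```bash
python3 -m handwheel '[{"delta_pos":[0.25,0.85,-0.4],"dr":[0,0,-6]},{"delta_pos":[0.25,0.85,-0.6],"dr":[0,0,-6]},{"delta_pos":[0,0,-1],"dr":[0,0,-6]},{"delta_pos":[0,0,-1],"dr":[0,0,-6]},{"delta_pos":[0,0,-1],"dr":[0,0,0]},{"delta_pos":[0,0,-0.8],"dr":[0,0,0]},{"delta_pos":[0,0,-0.5],"dr":[0,0,0]},{"delta_pos":[0,0,-0.2],"dr":[0,0,0]},{"delta_pos":[0,0,0],"dr":[0,0,0]}]'
python3 - <<'E'
from h import *
look("wrist","w2")
for q,z in (("lid_grip",.131),("lid_pointer",.1055)):
    for r in mark_of("wrist",q): print(q,r,ray("wrist",r["location"],z))
print(get_state()["eef_pos"],get_state()["force"])
E
```

```text
t: 3.55
eef_pos: [0.5152, -0.0757, 0.134]
ee_rot: [-3.14, -0.001, 2.594]
force: [-0.1, 0.2, -0.1]
width: 0.0878
gripper_force: 0.0
lid_grip {'location': [319.5, 308.6], 'conf': 0.71} [ 0.5175 -0.0769  0.131 ]
lid_pointer {'location': [323.0, 235.1], 'conf': 0.44} [ 0.4948 -0.0608  0.1055]
[ 0.51624278 -0.07538793  0.13556053] [-0.69093491 -0.06661068 -0.45675906]
```

View pics/w2.png

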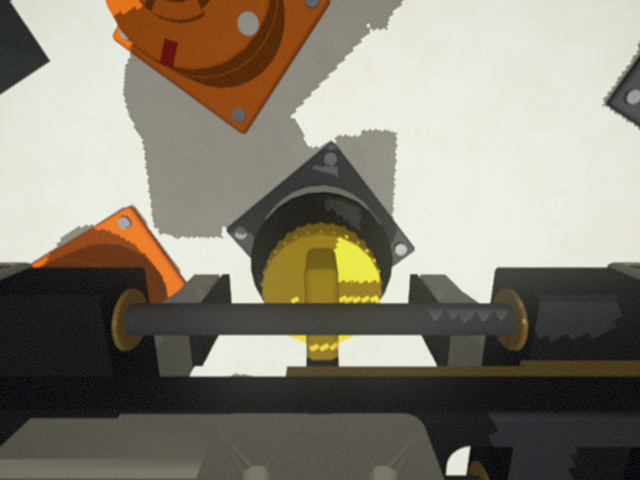

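The bar stands centred and aligned between the jaws, at column 321 and upright in the picture. Now I close on it.

```bash
python3 -m handwheel '[{"delta_pos":[0,0,0],"dr":[0,0,0]},{"delta_pos":[0,0,0],"dr":[0,0,0]},{"delta_pos":[0,0,0],"dr":[0,0,0]},{"delta_pos":[0,0,0],"dr":[0,0,0]},{"delta_pos":[0,0,0],"dr":[0,0,0]},{"delta_pos":[0,0,0],"dr":[0,0,0]},{"delta_pos":[0,0,0],"dr":[0,0,0]}]' 1 30
```

```text
t: 4.4
eef_pos: [0.5155, -0.0754, 0.1345]
ee_rot: [3.142, -0.0, 2.594]
force: [0.2, -0.5, -0.0]
width: 0.0373
gripper_force: 0.0
```

```bash
python3 -m handwheel '[{"delta_pos":[0,0,0],"dr":[0,0,5]},{"delta_pos":[0,0,0],"dr":[0,0,5]},{"delta_pos":[0,0,-0.03],"dr":[0,0,5]},{"delta_pos":[0,0,0],"dr":[0,0,5]},{"delta_pos":[0,0,0],"dr":[0,0,5]},{"delta_pos":[0,0,-0.03],"dr":[0,0,5]},{"delta_pos":[0,0,0],"dr":[0,0,0]}]'
```

```text
t: 5.1
eef_pos: [0.5156, -0.0754, 0.1327]
ee_rot: [3.142, 0.0, 3.119]
force: [1.6, -0.1, -0.8]
width: 0.0138
gripper_force: 29.7
```

The fingers were still closing when the turn began. The 13.8 mm width still shows the bar held flat, now at about -1 deg. I'll go on to the dot with light downward pressure.

```bash
python3 -m handwheel '[{"delta_pos":[0,0,-0.03],"dr":[0,0,3]},{"delta_pos":[0,0,-0.03],"dr":[0,0,3]},{"delta_pos":[0,0,-0.03],"dr":[0,0,3]},{"delta_pos":[0,0,-0.03],"dr":[0,0,3]},{"delta_pos":[0,0,0],"dr":[0,0,0]}]'
```

```text
t: 5.6
eef_pos: [0.5153, -0.0754, 0.1288]
ee_rot: [3.142, -0.001, -2.958]
force: [-0.3, 0.4, -1.3]
width: 0.0141
gripper_force: 29.7
```

```bash
python3 -m handwheel '[{"delta_pos":[0,0,-0.06],"dr":[0,0,0]},{"delta_pos":[0,0,-0.06],"dr":[0,0,0]},{"delta_pos":[0,0,-0.06],"dr":[0,0,0]},{"delta_pos":[0,0,-0.06],"dr":[0,0,0]},{"delta_pos":[0,0,0],"dr":[0,0,0]}]'
python3 - <<'E'
from h import *
look("side","s3");print(get_state()["force"])
for q in("lid_grip","canister","lid_pointer"):
  for r in mark_of("side",q)[:3]:print(q,r,ray("side",r["location"],.118))
f=cv2.imread("pics/s3.png")[200:320,220:360];cv2.imwrite("pics/s3c.png",cv2.resize(f,(700,600),interpolation=cv2.INTER_CUBIC))
E
```

```text
t: 6.1
eef_pos: [0.5153, -0.0754, 0.1216]
ee_rot: [3.142, -0.001, -2.957]
force: [0.3, 0.2, -0.9]
width: 0.0142
gripper_force: 29.7
[ 0.52844928 -0.36689732 -0.70182388]
lid_grip {'location': [287.9, 250.2], 'conf': 0.95} [ 0.5191 -0.0695  0.118 ]
canister {'location': [330.0, 250.4], 'conf': 0.9} [ 0.4333 -0.0944  0.118 ]
canister {'location': [291.9, 286.6], 'conf': 0.86} [0.4736 0.0387 0.118 ]
canister {'location': [277.8, 199.6], 'conf': 0.8} [ 0.6072 -0.2512  0.118 ]
lid_pointer {'location': [270.4, 256.3], 'conf': 0.62} [ 0.5474 -0.0392  0.118 ]
```

View pics/s3c.png

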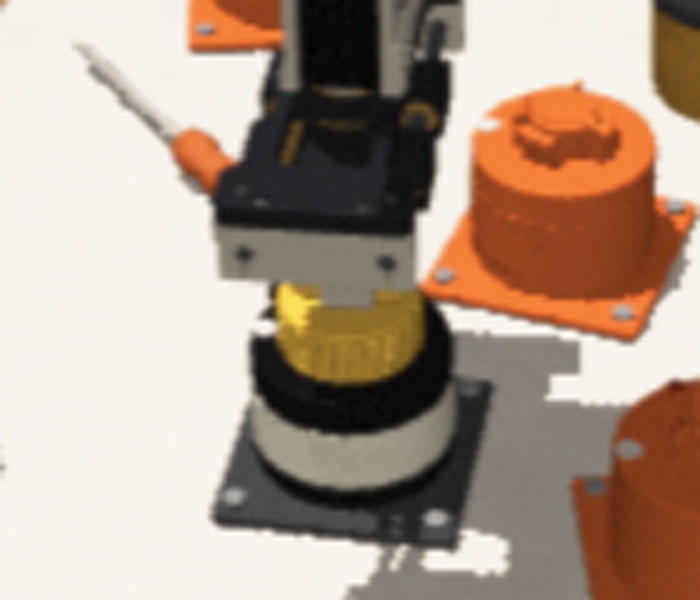

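The lid's rim looks down on the shoulder, with the pointer end towards the white dot at crop (265,327). I'll press 3 mm to feel whether it is seated.

```bash
python3 -m handwheel '[{"delta_pos":[0,0,-0.05],"dr":[0,0,0]},{"delta_pos":[0,0,-0.05],"dr":[0,0,0]},{"delta_pos":[0,0,0],"dr":[0,0,0]},{"delta_pos":[0,0,0],"dr":[0,0,0]}]'
```

```text
t: 6.7
eef_pos: [0.5158, -0.0754, 0.121]
ee_rot: [-3.141, 0.001, -2.956]
force: [-7.8, 2.7, 19.2]
width: 0.0139
gripper_force: 29.8
```

It is seated: firm contact at 0.121, 13.5 mm below the start. I'll relieve the pressure and screw forward.

```bash
python3 -m handwheel '[{"delta_pos":[0,0,-0],"dr":[0,0,-3]},{"delta_pos":[0,0,0.07],"dr":[0,0,-7]},{"delta_pos":[0,0,0],"dr":[0,0,-7]},{"delta_pos":[0,0,0],"dr":[0,0,-7]},{"delta_pos":[0,0,0],"dr":[0,0,-7]},{"delta_pos":[0,0,0],"dr":[0,0,-7]},{"delta_pos":[0,0,0],"dr":[0,0,-7]},{"delta_pos":[0,0,0],"dr":[0,0,-7]},{"delta_pos":[0,0,0],"dr":[0,0,-7]},{"delta_pos":[0,0,0],"dr":[0,0,0]}]'; python3 -c "
from station import *;s=get_state();print(s['q'],s['moment'])"
```

```text
t: 7.7
eef_pos: [0.5156, -0.0754, 0.1211]
ee_rot: [3.142, 0.0, 2.296]
force: [-0.3, 0.2, 1.2]
width: 0.0138
gripper_force: 29.9
[ 2.31789691e-01  2.26594598e-01 -4.91073654e-01  7.93892449e-05
 -8.52999086e-01 -2.64862903e+00] [-0.26170444  0.08469991 -0.02131365]
```

```bash
python3 -m handwheel '[{"delta_pos":[0,0,0],"dr":[0,0,-4]},{"delta_pos":[0,0,0],"dr":[0,0,-4]},{"delta_pos":[0,0,0],"dr":[0,0,-4]},{"delta_pos":[0,0,0],"dr":[0,0,-2]},{"delta_pos":[0,0,0],"dr":[0,0,-2]},{"delta_pos":[0,0,0],"dr":[0,0,0]}]'; python3 -c "
from station import *;s=get_state();print(s['q'][5],s['moment'])"
```

```text
t: 8.3
eef_pos: [0.5166, -0.075, 0.1213]
ee_rot: [3.139, 0.001, 2.021]
force: [3.3, 1.8, -3.5]
width: 0.0138
gripper_force: 29.9
-2.923028022141674 [ 0.4527049  -1.32987756  0.14263992]
```

```bash
python3 -m handwheel '[{"delta_pos":[0,0,0],"dr":[0,0,0]},{"delta_pos":[0,0,0],"dr":[0,0,0]},{"delta_pos":[0,0,0],"dr":[0,0,0]},{"delta_pos":[0,0,0],"dr":[0,0,0]},{"delta_pos":[0,0,0],"dr":[0,0,0]},{"delta_pos":[0,0,0],"dr":[0,0,0]},{"delta_pos":[0,0,0.3],"dr":[0,0,0]},{"delta_pos":[0,0,0.6],"dr":[0,0,0]},{"delta_pos":[0,0,1],"dr":[0,0,0]},{"delta_pos":[0,0,1],"dr":[0,0,0]}]' -1
python3 -m handwheel '[{"delta_pos":[0.3,0,1],"dr":[0,0,6]},{"delta_pos":[0.5,0,1],"dr":[0,0,6]},{"delta_pos":[0.5,0,0],"dr":[0,0,6]},{"delta_pos":[0,0,0],"dr":[0,0,0]},{"delta_pos":[0,0,0],"dr":[0,0,0]}]'
python3 - <<'E'
from h import *
look("wrist","w4")
for q,z in (("lid_grip",.118),("lid_pointer",.0925),("canister",0)):
    for r in mark_of("wrist",q)[:3]: print(q,r,ray("wrist",r["location"],z))
r=mark_of("wrist","lid_grip")[0]["location"];u,v=int(r[0]),int(r[1]);u=max(u,70);v=max(v,70)
f=cv2.imread("pics/w4.png")[v-70:v+70,u-70:u+70];print(u,v);cv2.imwrite("pics/w4c.png",cv2.resize(f,(600,600),interpolation=cv2.INTER_CUBIC))
look("side","s4")
r=mark_of("side","lid_grip");print(r)
E
```

```text
t: 9.3
eef_pos: [0.5152, -0.0755, 0.2095]
ee_rot: [-3.141, -0.0, 2.018]
force: [1.0, 0.2, -0.7]
width: 0.0857
gripper_force: 0.0
t: 9.8
eef_pos: [0.554, -0.0754, 0.2679]
ee_rot: [-3.141, -0.001, 2.33]
force: [-0.2, -0.1, 0.1]
width: 0.0876
gripper_force: 0.0
lid_grip {'location': [287.0, 199.8], 'conf': 0.71} [ 0.5161 -0.0762  0.118 ]
lid_pointer {'location': [275.6, 234.3], 'conf': 0.96} [ 0.5313 -0.1123  0.0925]
canister {'location': [195.0, 61.3], 'conf': 0.87} [ 0.3491 -0.0544  0.    ]
canister {'location': [173.1, 258.8], 'conf': 0.56} [ 0.4679 -0.2491  0.    ]
287 199
[{'location': [286.1, 248.8], 'conf': 0.63}]
```

View pics/w4c.png

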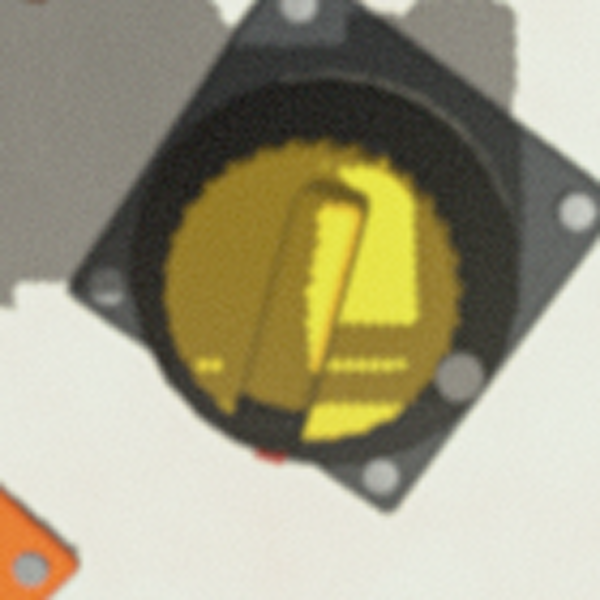

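The pointer end at crop (270,410) lines up with the red bar at (270,457), and the white dot shows clear at (460,377). The lid is level and centred, and the gripper is clear of it.

```bash
python3 -c "
from station import *;print(job_done())"
```

```text
the job is handed in; nothing more can be done
None
```

The yellow lid was turned back until it dropped in, then screwed forward until its pointer sat at the red bar and let go; I handed the job in about 10 s into the 32 s limit, with no verdict returned.

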